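Brush out a centrifuge bucket and hold the air blast on the third click

TASK

Clean out the centrifuge bucket that sits in the cleaning stand: take the long bottle brush from its green holder and scrub the inside with three full strokes, each right down to the bottom and then back up until the brush head is at least half out of the mouth, then stand the brush back in its holder and let go of it. Then turn the blue air knob on the stand clockwise from off, feeling the clicks, to the third stop and not on to the fourth, and finish while still holding it there, because it springs back to off if you let go. Leave the bucket seated in its cradle and do not disturb the tube racks and the timer.

Things in the scene. Friction and masses are not known exactly. Their poses are not given: they have to be found in the camera images.
- stand: fixed bucket cleaning stand: steel plate 150 (x) x 280 (y) x 8 mm, origin under its centre, z up. White cradle with the bucket at y +85 mm; grey valve block 70 x 70, 53 mm high, at y -85 mm, air knob on top, gauge low on its -x side. Steel air pipe along the +x edge, rising behind the bucket (x 52 to 80 mm, top 158 mm high)
- bucket: dark grey round swing-out centrifuge bucket, loose, 0.3 kg, upright in the cradle with 3 mm play. Origin: centre of its underside, z up along its axis. Outside 72 mm across (85 mm over two bosses on +y and -y), 95 mm high; bore 64 mm across, inner floor 8 mm and mouth 95 mm above the origin
- cradle_seat (a point): centre of the cradle's floor, where the bucket's origin sits (14 mm above the bench); z up, axes as the stand
- brush: long bottle brush, loose, 80 g, standing head down in its holder. Origin: centre of the head's lower end, z up the brush. White bristle head 59 mm across, z 0 to 74 mm: outer bristle tips give way freely, stiff core 48 mm across, flat below; wire stem 6 mm thick; round blue handle 16 mm thick, z 148 to 222 mm
- brush_grip (a point): point on the brush's axis in its blue handle, 185 mm above the brush's origin: put the TCP here, tool pointing down along the brush, any yaw
- brush_holder: green round cup, fixed to the bench, 84 mm across at the foot and 72 mm at the rim, 85 mm high, bore 64 mm across; origin at the centre of its underside, z up. The brush stands on its inner floor, 8 mm above the origin. It stands on one side of the stand and the blue rack on the other, either way round
- knob_bar: blue bar grip of the air knob, turning about its vertical z: 42 mm long (x), 14 mm thick (y), 30 mm high. Origin: centre of its underside, on the turning axis, 65 mm above the bench, on a black skirt 52 mm across. White pointer line at its -x end; at off it points to the stand's -x (black mark of the dial); blue dots mark the stops
- knob_grip (a point): on the knob's turning axis, 23 mm above knob_bar's origin, 7 mm below the bar's top: put the TCP here, pointing down, to pinch the bar across its 14 mm thickness (along its y)
- air_selector (a joint): angle of the air knob, rad: 0 at off, growing clockwise seen from above. Click stops every 0.419 (24 deg): third 1.257, fourth 1.676, fifth 2.094, then an end stop. A spring, 0.14 N m at off to 0.18 at the end, always pulls it back to off; the clicks add +-0.10 N m, hardest a quarter step past each stop, easing before the next; they do not hold it
- blue_rack: bystander: white rack of blue-capped sample tubes, loose, 113 x 71 mm, 98 mm high, origin at the centre of its underside
- purple_rack: bystander: white rack of purple-capped sample tubes, loose, 92 x 71 mm, 98 mm high, origin at the centre of its underside
- timer: bystander: round green lab timer lying flat, loose, 60 mm across, 16 mm high, origin at the centre of its underside
- nozzle_tip (a point): tip of the brass air nozzle, 135 mm above the bench, 45 mm to the stand's +x of the bucket's axis, so outside the bucket's mouth (109 mm high); it points down into the bucket
Mind the look-alikes: they are no part of the job. Of the things that look like the brush, the smallest one is meant.

How it is judged:
By the outcome, as a careful person would: the job done as asked, in the order asked, and still so for the second after the job is handed in, while the arm keeps its last pose, push and grip.
It also fails if it takes over 72 s, if anything falls off the work surface, if the arm or the gripper's body presses on something with over 40 N, if the wrist force passes 120 N, or if a joint passes its speed limit or range.

ROBOT

A 6-joint arm with a two-finger parallel gripper is mounted at the origin on the work surface. World frame = base frame: x ahead of the robot, y to its left, z up, the work surface at z = 0. Lengths are in m, angles in degrees, forces in N, time in s.
With the tool pointing down it reaches from about 0.3 to 0.85 m from the base axis. Payload 4.2 kg.
Tool frame: the origin (TCP) lies between the finger pads, 19 mm behind the fingertips; this is the grasp point; z points along the fingers, y is the line along which they close (so a half turn about z gives the same grasp; the last joint's range is limited). The gripper opens to 91 mm and grips with 3 to 60 N. Pads are 32 mm wide; open, the fingers measure 118 mm over their backs; the gripper's body (76 mm by 178 mm) begins 60 mm behind the grasp point.
Start: joints at [69.328, 18.312, 89.639, -0, 72.044, -1.146], TCP at [0.192, 0.542, 0.233] pointing down, gripper open.
Joint ranges: [-177.97, 177.97], [-48.28, 115.42], [12.27, 149.76], [-77.06, 257.06], [2.81, 150.46], [-146.56, 146.56]. Speed limits (degrees/s): [147.25, 147.25, 180, 180, 180, 180].

INTERFACE

Orientations are given as [roll, pitch, yaw] about the fixed x, y, z axes, in that order (R = Rz(yaw) Ry(pitch) Rx(roll)).
In Python, from station import ctrl, eyes gives the robot as it stands.
- The arm moves only by the shell command python3 -m crank 'ROWS' [OPENING] [FORCE]. ROWS is a JSON object whose one key "moves" holds one flat list of numbers, 4 for each row, row after row: the shift along the world's x, y, z in mm, then the turn about the world's z in rad. In form: {"moves": [tx, ty, tz, twist, tx, ty, tz, twist, ...]}. A call has 1 to 5 rows; each row shifts and turns the commanded pose from where the row before left it; what a row does not reach is not made up. A row lasts 1/8 s, in which the tool goes at most 62.5 mm and 10.7 degrees, less where a joint would pass 70% of its speed; a pose out of reach is approached as far as the arm can. A call is refused whole if a number of a shift passes 62.5 or a number of a turn 0.188, either way. A call with a gripper value outside its range is refused whole. OPENING is the finger opening in mm, from 0 to 91.2, set as the call begins (- or left out, the last holds). The fingers move at their own pace and stop on an object; FORCE is the grip in N (left out, the last holds). Time passes only in rows, so rows that do not move let the fingers close. It gives the time, the measured TCP pose, the force, the opening and the grip force at its end, in the units of the state.
- ctrl.get_obs(): the state, without advancing time (a new reading comes with each control period).
- eyes.read_camera(name): name is "scene" or "top" or "wrist"; returns a dict with "frame" (384x512x3 uint8, red, green, blue), "mtx" (3x3 intrinsics, pixels), "view" (4x4, takes a point from world to camera coordinates); the wrist camera has in their place "hand_eye" (4x4, takes a point from camera to tool coordinates, whose origin is the TCP and whose axes are the flange's). Camera axes: x right, y up, looking along -z (the intrinsics and any distortion apply to the point x, -y, -z); pixel columns grow to the right and rows downward; lengths in m; the calibration is good to about 2 mm. A picture is of the moment at which its call begins: read the wrist's pose just before it. There is no depth.
- ctrl.sign_off(): hands the job in; it is judged then, once.
The state is a dict: "t": time; "q": joint angles; "dq": joint speeds; "effort": joint torques, N m; "eef_pos": TCP position; "eef_rot": TCP orientation; "wrist_force": force on the tool from outside, world axes, zero at the start; "moment": the same for the moment, N m; "finger_gap": finger opening in m; "finger_force": force on a finger pad.
Only numpy, scipy, OpenCV 4.12 (cv2) and the standard library are available. Lean on these libraries where they do the work, as an engineer would, in place of code of your own. Each camera call takes 0.05 s, during which the arm holds its last target. There are 200 camera calls.

## Working session

There is one attempt and no reset: what is moved stays moved. The work goes in short steps, Python scripts to look and compute and a shell command to move; the robot and the scene stay as the last step left them, time stands still between calls to the robot, and variables do not carry over. Pictures are saved under pics/ and viewed, at most 13 in all, crops included, and the job is handed in when it is done.

```bash
ls; mkdir -p pics
python3 - <<'E'
from station import ctrl, eyes
import cv2,numpy as np,pickle
o=ctrl.get_obs();print({k:np.round(v,3) for k,v in o.items()})
d={}
for n in("scene","top"):
    c=eyes.read_camera(n);d[n]=c
    cv2.imwrite(f"pics/{n}0.png",c["frame"][:,:,::-1]);print(n,c["mtx"].round(1).tolist(),c["view"].round(3).tolist(),c.keys())
pickle.dump(d,open("cams.pkl","wb"))
E
```

```text
pics
{'t': np.float64(0.0), 'q': array([ 6.9328e+01,  1.8351e+01,  8.9706e+01, -1.0000e-03,  7.2044e+01,
       -1.1460e+00]), 'dq': array([ 0.073,  0.069, -0.139,  0.126, -0.078,  0.072]), 'effort': array([-2.0000e-03, -4.1245e+01, -2.3197e+01,  7.3000e-02,  4.6000e-02,
       -0.0000e+00]), 'eef_pos': array([0.192, 0.541, 0.232]), 'eef_rot': array([-1.79900e+02, -1.00000e-03,  1.60475e+02]), 'wrist_force': array([ 0.376,  0.427, -0.876]), 'moment': array([ 0.005, -0.027,  0.019]), 'finger_force': np.float64(0.0), 'finger_gap': np.float64(0.091)}
scene [[360.6, 0.0, 251.8], [0.0, 360.6, 193.0], [0.0, 0.0, 1.0]] [[-0.776, 0.631, 0.009, 0.437], [-0.486, -0.608, 0.628, 0.204], [0.402, 0.483, 0.778, -1.258], [0.0, 0.0, 0.0, 1.0]] dict_keys(['frame', 'mtx', 'view'])
top [[399.7, 0.0, 258.1], [0.0, 399.7, 192.7], [0.0, 0.0, 1.0]] [[0.006, -1.0, -0.024, 0.014], [0.987, 0.002, 0.16, -0.582], [-0.16, -0.025, 0.987, -1.161], [0.0, 0.0, 0.0, 1.0]] dict_keys(['frame', 'mtx', 'view'])
```

View pics/scene0.png

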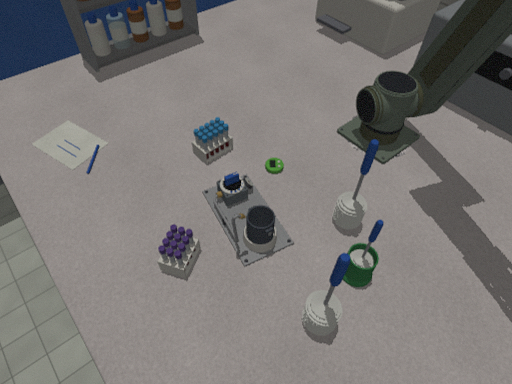

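View pics/top0.png

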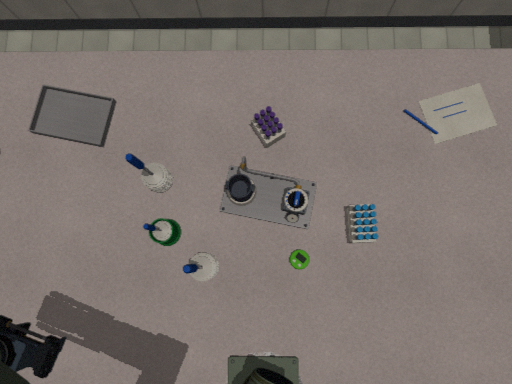

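Scene image: brush candidates are the brush in the green cup (scene 362,262 / top 163,231, shortest handle), and two larger ones in white cups (scene 348,210 / top 203,266; scene 322,312 / top 157,177). I choose the smallest, in the green holder. The stand is at top (268,197), with bucket at (240,189) and knob at (296,200). The blue rack, purple rack and timer are at top (363,222), (268,125) and (300,259).

```bash
cat > h.py <<'E'
import numpy as np,cv2,pickle
def ray(c,uv):
    K=c["mtx"];V=c["view"];p=np.linalg.inv(K)@[uv[0],uv[1],1];d=V[:3,:3].T@(p*[1,-1,-1]);return -V[:3,:3].T@V[:3,3],d
def plane(c,uv,z):
    o,d=ray(c,uv);return o+d*(z-o[2])/d[2]
def two(c1,u1,c2,u2):
    o1,d1=ray(c1,u1);o2,d2=ray(c2,u2);A=np.c_[d1,-d2];s=np.linalg.lstsq(A,o2-o1,rcond=None)[0]
    a,b=o1+d1*s[0],o2+d2*s[1];return (a+b)/2,np.linalg.norm(a-b)
def proj(c,p):
    q=c["view"]@[*p,1];q=c["mtx"]@(q[:3]*[1,-1,-1]);return q[:2]/q[2]
def blobs(c,lo,hi,amin=15):
    h=cv2.cvtColor(c["frame"],cv2.COLOR_RGB2HSV);m=cv2.inRange(h,np.array(lo),np.array(hi))
    n,l,s,ce=cv2.connectedComponentsWithStats(m);return [(ce[i].round(1).tolist(),s[i].tolist(),l==i) for i in range(1,n) if s[i][4]>=amin]
E
python3 - <<'E'
from h import *
d=pickle.load(open("cams.pkl","rb"))
for n in d:
    print(n,"cam",ray(d[n],(0,0))[0].round(3))
    for nm,lo,hi in(("blue",(105,150,60),(125,255,255)),("green",(50,120,40),(85,255,255))):
        for b in blobs(d[n],lo,hi): 
            ys,xs=np.nonzero(b[2]);pts=np.c_[xs,ys].astype(np.float32);print(nm,b[0],b[1],np.round(cv2.minAreaRect(pts)[0:3][0],1),np.round(cv2.minAreaRect(pts)[1],1),round(cv2.minAreaRect(pts)[2]))
a=cv2.resize(d["top"]["frame"][150:280,130:330],None,fx=4,fy=4,interpolation=cv2.INTER_CUBIC)
cv2.imwrite("pics/crop1.png",a[:,:,::-1])
E
```

```text
scene cam [0.944 0.455 0.847]
blue [33.0, 35.3] [0, 0, 80, 80, 2751] [39.5 39.5] [79. 79.] 0
blue [113.0, 11.9] [81, 0, 67, 40, 545] [117.6  19.9] [32.5 67.4] 74
blue [152.9, 1.3] [149, 0, 8, 4, 27] [152.5   1.5] [3. 7.] 90
blue [163.5, 6.3] [160, 0, 6, 16, 23] [163.9   7. ] [15.8  2.8] 72
blue [209.0, 3.8] [197, 0, 32, 12, 149] [212.5   5.5] [11. 31.] 90
blue [128.2, 26.7] [126, 20, 5, 13, 22] [128.1  26.1] [12.3  1.9] 72
blue [369.4, 155.7] [361, 139, 18, 36, 290] [369.1 156.5] [ 8.9 37. ] 21
blue [92.7, 158.8] [87, 145, 12, 28, 54] [ 92.7 158.6] [ 1.9 29.1] 20
blue [231.2, 178.7] [225, 174, 14, 12, 114] [231.3 178.5] [ 8.9 15. ] 68
blue [375.8, 230.3] [369, 220, 14, 22, 135] [375.7 230.6] [ 6.3 22.8] 27
blue [339.9, 269.0] [331, 254, 19, 32, 343] [339.8 269.4] [11.5 34. ] 22
green [273.8, 165.7] [266, 158, 17, 15, 163] [274. 165.] [14. 16.] 90
green [357.2, 246.8] [348, 244, 18, 10, 72] [356.1 247.3] [ 6.3 19. ] 72
green [360.0, 272.1] [343, 247, 35, 40, 505] [361.4 265.8] [26.2 42.2] 22
top cam [ 0.388 -0.013  1.24 ]
blue [419.8, 121.1] [404, 110, 33, 24, 82] [420.3 121.6] [38.8  2.2] 36
blue [130.2, 157.9] [126, 154, 11, 10, 57] [130.7 158.5] [11.6  6.7] 34
blue [296.7, 197.4] [293, 192, 8, 14, 55] [296.6 198.2] [ 5.1 13.1] 11
blue [146.1, 226.0] [144, 224, 6, 5, 22] [146. 226.] [4.5 4.5] 27
blue [187.2, 268.7] [183, 265, 9, 8, 58] [187.  268.5] [7. 8.] 90
green [168.6, 233.1] [149, 219, 31, 27, 267] [164. 232.] [26. 30.] 90
green [298.9, 258.9] [290, 250, 19, 19, 163] [299. 259.] [18. 18.] 90
```

View pics/crop1.png

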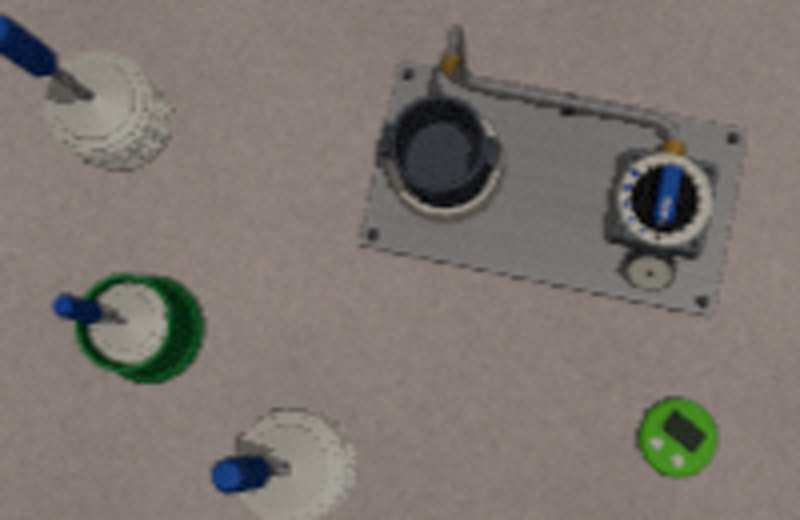

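Crop confirms: the green cup's brush has the thinnest, shortest blue handle (tip ≈ top 146,226). The bucket has a bore centre at crop (438,152), the knob bar at crop (668,195) with pointer toward the gauge, and plate corners are visible.

Run:
```python
from h import *
d=pickle.load(open("cams.pkl","rb"));T,S=d["top"],d["scene"]
cr=lambda x,y:((x+.5)/4-.5+130,(y+.5)/4-.5+150)
C=np.array([plane(T,cr(*p),.008) for p in((400,62),(748,130),(712,316),(360,246))])
print("plate",C.round(4).tolist(),C.mean(0).round(4),[np.linalg.norm(C[i]-C[i-1]).round(3) for i in range(4)])
y=((C[0]-C[1])+(C[3]-C[2]));y/=np.linalg.norm(y);print("yaw",np.degrees(np.arctan2(-y[0],y[1])))
x=np.array([y[1],-y[0],0]);o=C.mean(0)
print("bucket",(o+.085*y).round(4),"knob",(o-.085*y).round(4))
print("bucket mouth px",plane(T,cr(440,150),.109).round(4),"knob top px",plane(T,cr(668,195),.095).round(4))
print("small top ",plane(T,(146,226),.228), two(T,(146,226),S,(380,222)))
print("small scene centroid at .193",plane(S,(375.7,230.6),.193))
print("bigs",two(T,(187,268.7),S,(373,140.5)),two(T,(128,156),S,(344,256)))
print("big cups", plane(T,(203,266),.08),plane(T,(157,177),.08),plane(T,cr(125,321),.085))
print("racks",plane(T,(364,222),.09),plane(T,(268,124),.09),plane(T,(299,259),.016))
```

```text
plate [[0.6765, 0.1083, 0.008], [0.6222, -0.1651, 0.008], [0.477, -0.135, 0.008], [0.5301, 0.1368, 0.008]] [ 0.5764 -0.0137  0.008 ] [np.float64(0.149), np.float64(0.279), np.float64(0.148), np.float64(0.277)]
yaw -11.156546496935329
bucket [0.5929 0.0696 0.008 ] knob [ 0.56   -0.0971  0.008 ]
bucket mouth px [0.5881 0.0683 0.109 ] knob top px [ 0.5578 -0.096   0.095 ]
small top  [0.46612305 0.29724097 0.228     ] (array([0.46577125, 0.29782226, 0.22802717]), np.float64(0.0013391657338853477))
small scene centroid at .193 [0.46350015 0.2978418  0.193     ]
bigs (array([0.36277848, 0.17210309, 0.3058095 ]), np.float64(0.0023311748151443063)) (array([0.62951726, 0.32481897, 0.30713387]), np.float64(0.0014920748555227242))
big cups [0.36365505 0.17242472 0.08      ] [0.62340991 0.31717607 0.08      ] [0.46604719 0.29713339 0.085     ]
racks [ 0.49065859 -0.2880748   0.09      ] [ 0.78360568 -0.01287832  0.09      ] [ 0.38487884 -0.10703034  0.016     ]
```

```bash
python3 -m crank '{"moves":[0,0,40,0, 30,-30,30,0, 40,-35,0,0, 40,-35,0,0, 40,-35,0,0]}' 50 40; python3 -m crank '{"moves":[40,-35,0,0, 40,-35,0,0, 40,-38,0,0, 0,0,0,0, 0,0,0,0]}'
cat >> h.py <<'E'
def Rt(o):
    from scipy.spatial.transform import Rotation as R
    return R.from_euler("xyz",o["eef_rot"],degrees=True).as_matrix()
def wrist(eyes,ctrl):
    o=ctrl.get_obs();c=dict(eyes.read_camera("wrist"))
    M=np.eye(4);M[:3,:3]=Rt(o);M[:3,3]=o["eef_pos"]
    c["view"]=np.linalg.inv(M@c["hand_eye"]);return o,c
E
python3 - <<'E'
from h import *
from station import ctrl,eyes
o,c=wrist(eyes,ctrl);print(o["eef_pos"],o["eef_rot"],o["q"].round(1))
cv2.imwrite("pics/w1.png",c["frame"][:,:,::-1])
print(ray(c,(256,192)),proj(c,(.466,.2975,.23)))
for b in blobs(c,(105,150,60),(125,255,255),30): print(b[:2],plane(c,b[0],.23))
t=eyes.read_camera("top");print([b[:2] for b in blobs(t,(105,150,60),(125,255,255))])
E
```

```text
t: 0.72
eef_pos: [0.3431, 0.4056, 0.3025]
eef_rot: [-180.0, -0.0, 160.5]
wrist_force: [-0.0, 0.7, -0.0]
finger_gap: 0.05
finger_force: 0.0
t: 1.35
eef_pos: [0.4618, 0.299, 0.3023]
eef_rot: [-180.0, -0.1, 160.4]
wrist_force: [-0.4, 0.4, 0.2]
finger_gap: 0.05
finger_force: 0.0
[0.46181181 0.29897854 0.30233881] [-1.79979593e+02 -7.19416607e-02  1.60440152e+02] [ 31.7  14.   85.7   0.   80.3 -38.8]
(array([0.39314717, 0.32488498, 0.45465859]), array([ 0.23496846, -0.12307249, -0.96493999])) [266.28757765 214.17290207]
[([420.5, 121.5], [405, 110, 32, 24, 77]), ([134.0, 160.9], [126, 154, 18, 15, 130]), ([296.8, 197.3], [293, 192, 8, 14, 56]), ([189.4, 268.4], [183, 265, 14, 8, 88])]
```

View pics/w1.png

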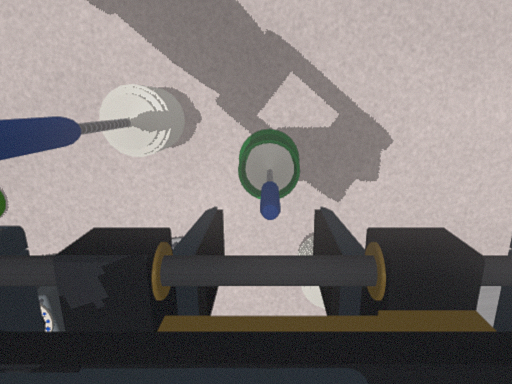

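Wrist view: the small handle stands upright between the fingers' plane, its top cap centre ≈ (270,209); the big white-cup brush is at left (40,135), well clear.

Run:
```python
from h import *
from station import ctrl,eyes
o,c=wrist(eyes,ctrl)
print(plane(c,(270,209),.23),plane(c,(269,163),.082), o["eef_pos"])
h=cv2.cvtColor(c["frame"],cv2.COLOR_RGB2HSV);m=cv2.inRange(h,np.array((100,100,40)),np.array((130,255,255)));m[:170]=0;m[:,:240]=0;m[:,300:]=0
ys,xs=np.nonzero(m);print(xs.min(),xs.max(),ys.min(),ys.max());print([(y,xs[ys==y].min(),xs[ys==y].max()) for y in np.unique(ys)[::4]])
```

```text
[0.46284334 0.30207496 0.23      ] [0.45609495 0.30419917 0.082     ] [0.46131942 0.29971695 0.30264135]
242 284 183 382
[(np.int64(183), np.int64(266), np.int64(272)), (np.int64(187), np.int64(262), np.int64(276)), (np.int64(191), np.int64(261), np.int64(276)), (np.int64(195), np.int64(261), np.int64(277)), (np.int64(199), np.int64(260), np.int64(276)), (np.int64(203), np.int64(261), np.int64(277)), (np.int64(207), np.int64(260), np.int64(278)), (np.int64(211), np.int64(260), np.int64(277)), (np.int64(215), np.int64(262), np.int64(276)), (np.int64(219), np.int64(266), np.int64(272)), (np.int64(381), np.int64(257), np.int64(257))]
```

```bash
python3 -m crank '{"moves":[3,1,-40,0, 0,0,-40,0, 0,0,-29,0, 0,0,0,0, 0,0,0,0]}' 50 40; python3 -m crank '{"moves":[0,0,0,0, 0,0,0,0, 0,0,0,0, 0,0,0,0]}' 5 40; python3 -m crank '{"moves":[0,0,20,0, 0,0,20,0, 0,0,0,0,0,0,0,0]}'
python3 - <<'E'
from h import *
from station import ctrl,eyes
print(ctrl.get_obs()["eef_pos"],ctrl.get_obs()["moment"])
o,c=wrist(eyes,ctrl);cv2.imwrite("pics/w2.png",np.hstack([c["frame"],])[:,:,::-1])
s=eyes.read_camera("scene");cv2.imwrite("pics/s2.png",cv2.resize(s["frame"][170:330,260:420],None,fx=3,fy=3)[:,:,::-1])
E
```

```text
t: 2.12
eef_pos: [0.4655, 0.3009, 0.1951]
eef_rot: [179.9, 0.1, 160.5]
wrist_force: [0.6, -0.6, -0.3]
finger_gap: 0.0501
finger_force: 0.0
t: 2.62
eef_pos: [0.4652, 0.2999, 0.194]
eef_rot: [180.0, 0.0, 160.5]
wrist_force: [-0.2, 0.4, 0.3]
finger_gap: 0.015
finger_force: 40.0
t: 3.12
eef_pos: [0.4648, 0.2997, 0.2329]
eef_rot: [-179.9, -0.1, 160.5]
wrist_force: [0.4, 0.7, -1.1]
finger_gap: 0.0152
finger_force: 40.0
[0.46477496 0.29966681 0.23290114] [ 0.01923479 -0.03210368  0.01122454]
```

View pics/s2.png

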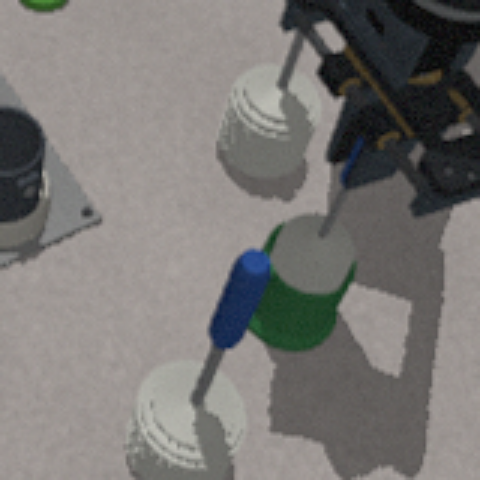

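Held: handle in the fingers, head partly out of the green cup, tilted little. Carry it above the bucket.

```bash
python3 -m crank '{"moves":[0,0,40,0, 0,0,47,0, 25,-46,5,0, 25,-46,0,0, 25,-46,0,0]}'; python3 -m crank '{"moves":[25,-46,0,0, 26,-46,0,0, 0,0,0,0, 0,0,0,0, 0,0,0,0]}'
python3 - <<'E'
from h import *
from station import ctrl,eyes
print(ctrl.get_obs()["eef_pos"],ctrl.get_obs()["moment"])
d={}
for n in("scene","top"): d[n]=eyes.read_camera(n)
pickle.dump(d,open("c3.pkl","wb"))
o,c=wrist(eyes,ctrl)
a=cv2.resize(d["scene"]["frame"][130:290,180:340],(400,400),interpolation=cv2.INTER_CUBIC)
b=cv2.resize(d["top"]["frame"][140:240,190:290],(400,400),interpolation=cv2.INTER_CUBIC)
cv2.imwrite("pics/c3.png",np.hstack([a,b])[:,:,::-1])
E
```

```text
t: 3.85
eef_pos: [0.5406, 0.1606, 0.3251]
eef_rot: [-180.0, -0.0, 160.5]
wrist_force: [0.1, -0.7, -0.7]
finger_gap: 0.0151
finger_force: 40.0
t: 4.47
eef_pos: [0.5906, 0.071, 0.3256]
eef_rot: [180.0, -0.0, 160.6]
wrist_force: [0.0, 0.2, -0.5]
finger_gap: 0.0155
finger_force: 40.0
[0.59062708 0.0710452  0.32563006] [-0.05116059  0.02300121  0.00761462]
```

View pics/c3.png

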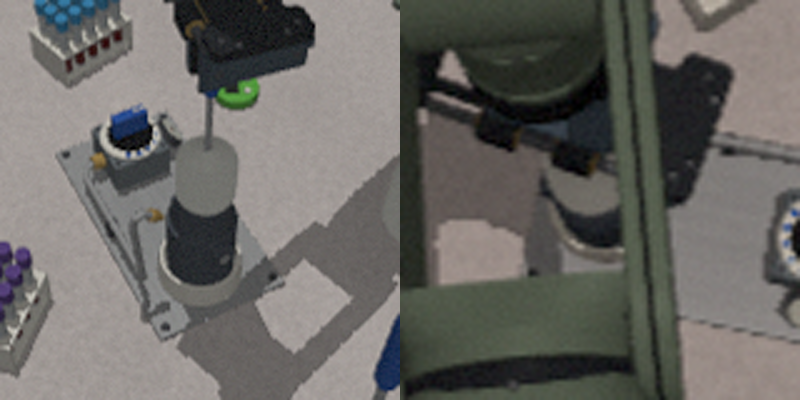

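Left (scene): the head hangs just above the bucket, head columns ≈173–237 against bucket ≈165–238 in crop, so nearly centred across that view. The top view is mostly hidden by the arm. Check the depth direction numerically.

Run:
```python
from h import *
d=pickle.load(open("c3.pkl","rb"));e=pickle.load(open("cams.pkl","rb"));S=d["scene"];T=e["top"];S0=e["scene"]
h=cv2.cvtColor(S["frame"],cv2.COLOR_RGB2HSV);V=h[...,2];Sat=h[...,1]
for y in range(180,236,4): print(y,V[y,242:284:2].tolist())
p=np.array([.5906,.071]);oz=.3256-.186
print("pred head bottom ctr",proj(S,(*p,oz)),"top",proj(S,(*p,oz+.074)), "holder-based top/bottom near edge")
n=np.array([.402,.483]);n/=np.linalg.norm(n)
print("near edge bottom",proj(S,(*(p+n*.0295),oz)),"far edge top",proj(S,(*(p-n*.0295),oz+.074)))
# bucket mouth in initial images, dark mask
for nm,c in(("top",T),("scene",S0)):
    g=cv2.cvtColor(c["frame"],cv2.COLOR_RGB2GRAY);u=proj(c,(.592,.069,.109)).round().astype(int);print(nm,u)
    for y in range(u[1]-22,u[1]+24,2): print(y,g[y,u[0]-24:u[0]+26:2].tolist())
```

```text
180 [160, 53, 127, 125, 129, 163, 163, 166, 161, 168, 103, 84, 160, 162, 160, 155, 164, 168, 165, 161, 156]
184 [165, 119, 56, 68, 123, 140, 165, 155, 143, 122, 88, 90, 137, 155, 164, 162, 163, 160, 156, 164, 160]
188 [141, 85, 96, 64, 49, 98, 111, 107, 107, 108, 85, 84, 108, 108, 107, 117, 156, 161, 162, 160, 161]
192 [60, 62, 63, 76, 100, 111, 109, 109, 112, 115, 118, 117, 116, 108, 112, 110, 107, 161, 157, 163, 159]
196 [60, 62, 63, 121, 118, 109, 113, 114, 117, 116, 117, 119, 114, 115, 110, 112, 110, 156, 161, 161, 159]
200 [69, 80, 78, 109, 116, 113, 116, 113, 113, 112, 111, 110, 113, 116, 110, 114, 114, 162, 163, 161, 164]
204 [126, 130, 128, 129, 117, 111, 115, 116, 114, 117, 115, 116, 117, 115, 112, 111, 126, 164, 161, 160, 157]
208 [129, 127, 127, 120, 90, 112, 115, 114, 113, 115, 113, 115, 115, 113, 111, 110, 150, 160, 160, 155, 160]
212 [133, 129, 134, 61, 39, 57, 115, 115, 116, 111, 111, 118, 118, 114, 104, 47, 154, 156, 158, 161, 160]
216 [107, 99, 87, 43, 44, 48, 46, 46, 51, 70, 80, 69, 50, 46, 44, 41, 40, 157, 164, 160, 160]
220 [132, 132, 85, 70, 42, 48, 50, 42, 46, 4
[... 5343 characters left out ...]
, 137, 138]
228 [121, 114, 120, 114, 144, 31, 36, 36, 44, 33, 53, 55, 52, 56, 44, 35, 49, 65, 38, 143, 116, 117, 118, 121, 142]
230 [113, 119, 119, 111, 125, 32, 35, 39, 36, 38, 29, 34, 41, 38, 51, 71, 59, 37, 33, 157, 117, 118, 119, 118, 127]
232 [109, 119, 115, 98, 125, 35, 32, 41, 30, 38, 37, 40, 39, 36, 29, 39, 58, 56, 56, 154, 113, 118, 119, 115, 119]
234 [90, 118, 119, 96, 142, 52, 30, 35, 30, 35, 38, 32, 39, 37, 33, 31, 68, 38, 125, 154, 111, 117, 120, 119, 117]
236 [75, 120, 120, 91, 157, 55, 33, 37, 32, 42, 37, 40, 36, 41, 36, 34, 34, 37, 84, 97, 116, 117, 120, 117, 115]
238 [65, 120, 119, 96, 109, 143, 22, 28, 31, 35, 41, 38, 36, 38, 34, 37, 35, 29, 98, 86, 116, 117, 119, 121, 121]
```

```bash
python3 -m crank '{"moves":[3,2,-20,0, 0,0,-20,0, 0,0,-10,0, 0,0,0,0]}'; python3 -m crank '{"moves":[0,0,-15,0, 0,0,-15,0, 0,0,-10,0,0,0,0,0]}'
python3 - <<'E'
from h import *
from station import ctrl,eyes
o=ctrl.get_obs();print(o["eef_pos"],o["moment"],o["wrist_force"])
s=eyes.read_camera("scene")
a=cv2.resize(s["frame"][140:270,200:320],(600,600*13//12-50),interpolation=cv2.INTER_CUBIC)
cv2.imwrite("pics/c4.png",a[:,:,::-1])
E
```

```text
t: 5.12
eef_pos: [0.5938, 0.0723, 0.2754]
eef_rot: [-180.0, -0.1, 160.5]
wrist_force: [-0.3, 0.9, -0.8]
finger_gap: 0.0153
finger_force: 40.0
t: 5.62
eef_pos: [0.5937, 0.0719, 0.2345]
eef_rot: [-179.9, -0.1, 160.5]
wrist_force: [0.4, -0.3, -1.1]
finger_gap: 0.0151
finger_force: 40.0
[0.59367796 0.07185899 0.23451436] [-0.04295678 -0.0293444   0.01130067] [ 0.43228592 -0.32116663 -1.11843846]
```

View pics/c4.png

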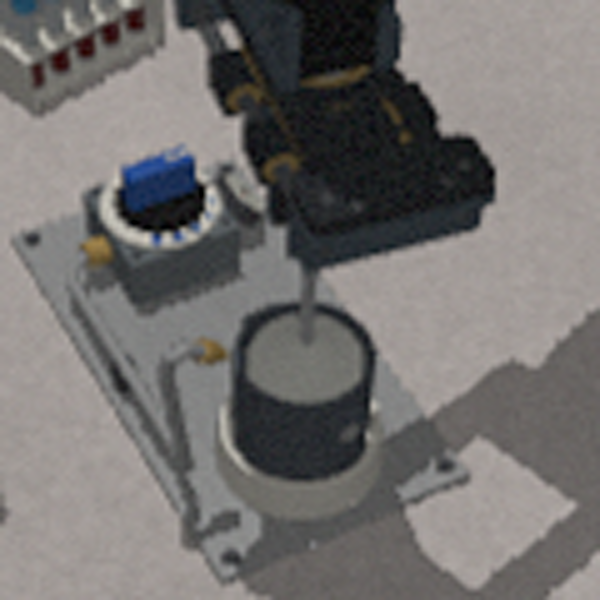

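The head is inside the bucket, centred in the mouth (crop 307,360), no side force. Continue to the floor, by touch.

```bash
python3 -m crank '{"moves":[0,0,-12,0, 0,0,-10,0, 0,0,-2,0, 0,0,0,0]}'; python3 -m crank '{"moves":[0,0,-2,0, 0,0,0,0]}';  python3 -m crank '{"moves":[0,0,-2,0, 0,0,0,0]}'
```

```text
t: 6.18
eef_pos: [0.5942, 0.0719, 0.2116]
eef_rot: [-180.0, -0.0, 160.5]
wrist_force: [-0.2, 0.3, -0.4]
finger_gap: 0.0151
finger_force: 40.0
t: 6.42
eef_pos: [0.5942, 0.072, 0.2099]
eef_rot: [180.0, 0.0, 160.5]
wrist_force: [-0.4, 0.3, -0.6]
finger_gap: 0.0151
finger_force: 40.0
t: 6.68
eef_pos: [0.5944, 0.072, 0.208]
eef_rot: [180.0, 0.0, 160.5]
wrist_force: [0.3, 0.3, 0.1]
finger_gap: 0.0154
finger_force: 40.0
```

```bash
python3 -m crank '{"moves":[0,0,-1.5,0, 0,0,0,0]}' | grep -E 'pos|wrist_f';  python3 -m crank '{"moves":[0,0,-1.5,0, 0,0,0,0]}'| grep -E 'pos|wrist_f'
```

```text
eef_pos: [0.5946, 0.0719, 0.2079]
wrist_force: [-1.1, -1.1, 7.1]
eef_pos: [0.5948, 0.0719, 0.2079]
wrist_force: [-2.3, -0.4, 13.3]
```

Floor contact at TCP z 0.208 (13 N). Now the strokes.

```bash
U='grep -E pos|wrist_f'
python3 -m crank '{"moves":[0,0,22,0, 0,0,25,0, 0,0,22,0, 0,0,0,0, 0,0,0,0]}'|$U
python3 -m crank '{"moves":[0,0,-22,0, 0,0,-25,0, 0,0,-19,0, 0,0,-3,0, 0,0,0,0]}'|$U
python3 -m crank '{"moves":[0,0,22,0, 0,0,25,0, 0,0,22,0, 0,0,0,0, 0,0,0,0]}'|$U
python3 -m crank '{"moves":[0,0,-22,0, 0,0,-25,0, 0,0,-19,0, 0,0,-3,0, 0,0,0,0]}'|$U
python3 -m crank '{"moves":[0,0,22,0, 0,0,25,0, 0,0,22,0, 0,0,0,0, 0,0,0,0]}'|$U
python3 - <<'E'
from h import *
from station import ctrl,eyes
s=eyes.read_camera("scene")
a=cv2.resize(s["frame"][150:270,200:320],(600,600),interpolation=cv2.INTER_CUBIC)
cv2.imwrite("pics/c5.png",a[:,:,::-1])
E
```

```text
eef_pos: [0.5936, 0.0719, 0.2726]
wrist_force: [0.6, 0.9, -0.0]
eef_pos: [0.5939, 0.0716, 0.2063]
wrist_force: [-2.9, -1.4, 11.2]
eef_pos: [0.5934, 0.0719, 0.2719]
wrist_force: [0.8, -0.2, -0.8]
eef_pos: [0.5934, 0.0717, 0.205]
wrist_force: [-2.1, -0.4, 8.5]
eef_pos: [0.5934, 0.0718, 0.2718]
wrist_force: [0.5, 0.3, -1.0]
```

View pics/c5.png

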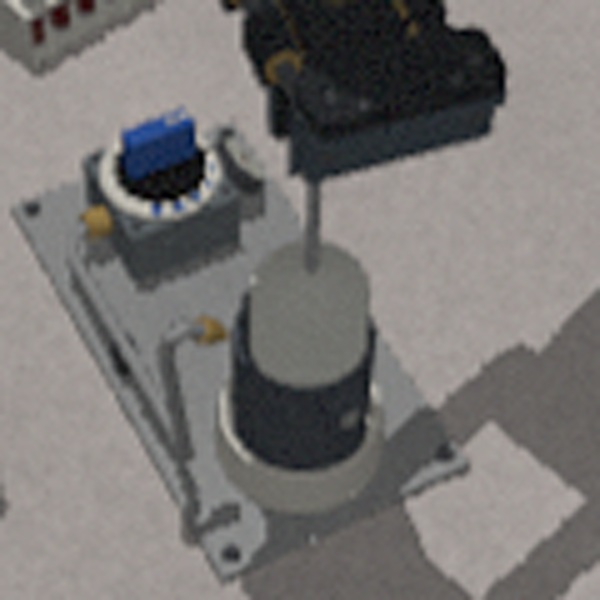

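The head is ~¾ out of the mouth, bucket still seated; three full strokes done, each with floor contact. Take the brush back.

```bash
U='grep -E pos|wrist_f|gap'
python3 -m crank '{"moves":[0,0,25,0, 0,0,28,0, -25,46,0,0, -25,46,0,0, -25,46,0,0]}'|$U
python3 -m crank '{"moves":[-25,46,0,0, -29,44,0,0, 0,0,0,0, 0,0,-25,0, 0,0,0,0]}'|$U
python3 -m crank '{"moves":[0,0,-10,0, 0,0,-15,0, 0,0,-15,0, 0,0,0,0]}'|$U
python3 - <<'E'
from h import *
from station import ctrl,eyes
s=eyes.read_camera("scene")
a=cv2.resize(s["frame"][190:310,300:420],(600,600),interpolation=cv2.INTER_CUBIC)
cv2.imwrite("pics/c6.png",a[:,:,::-1])
E
```

```text
eef_pos: [0.518, 0.2109, 0.3252]
wrist_force: [0.6, 0.3, 0.4]
finger_gap: 0.0155
eef_pos: [0.4645, 0.2986, 0.2992]
wrist_force: [-0.1, 0.4, -0.6]
finger_gap: 0.015
eef_pos: [0.4645, 0.2994, 0.26]
wrist_force: [-0.5, 0.4, 0.2]
finger_gap: 0.0152
```

View pics/c6.png

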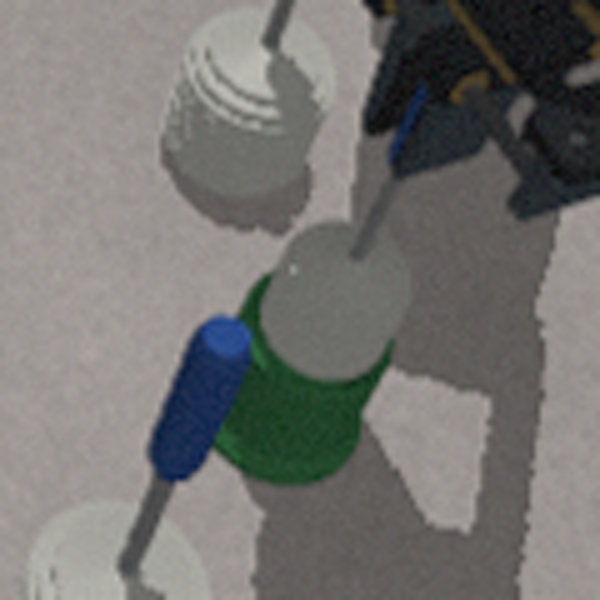

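The head has entered the green cup without force. Lower it on.

```bash
U='grep -E pos|wrist_f|gap'
python3 -m crank '{"moves":[0,0,-22,0, 0,0,-22,0, 0,0,-16,0, 0,0,-5,0,0,0,0,0]}'|$U
python3 -m crank '{"moves":[0,0,-2,0,0,0,0,0]}'|$U
python3 -m crank '{"moves":[0,0,-2,0,0,0,0,0]}'|$U
```

```text
eef_pos: [0.4654, 0.3001, 0.197]
wrist_force: [0.4, 0.9, -0.1]
finger_gap: 0.0151
eef_pos: [0.4654, 0.3001, 0.1952]
wrist_force: [-0.4, -0.4, -0.9]
finger_gap: 0.0155
eef_pos: [0.4651, 0.2999, 0.1927]
wrist_force: [0.2, 0.1, -0.7]
finger_gap: 0.0154
```

```bash
U='grep -E pos|wrist_f|gap'
python3 -m crank '{"moves":[0,0,-1.5,0,0,0,0,0]}'|$U
python3 -m crank '{"moves":[0,0,-1,0,0,0,0,0]}'|$U
python3 -m crank '{"moves":[0,0,-1,0,0,0,0,0]}'|$U
```

```text
eef_pos: [0.4651, 0.2999, 0.1911]
wrist_force: [0.1, -0.4, 0.3]
finger_gap: 0.0148
eef_pos: [0.4653, 0.3, 0.191]
wrist_force: [-1.4, -0.6, 5.3]
finger_gap: 0.0149
eef_pos: [0.4654, 0.3001, 0.191]
wrist_force: [-1.9, -1.3, 9.8]
finger_gap: 0.0153
```

```bash
U='grep -E pos|rot|wrist_f|gap'
python3 -m crank '{"moves":[0,0,1.5,0,0,0,0,0,0,0,0,0,0,0,0,0]}' 50|$U
python3 -m crank '{"moves":[0,0,30,0,0,0,50,0,0,0,40,0,0,0,0,0]}'|$U
python3 -m crank '{"moves":[12,-50,0,0.05, 12,-50,0,0.05, 12,-50,0,0.047, 12,-50,0,0, 12,-50,0,0]}' 40|$U
python3 -m crank '{"moves":[12,-50,0,0, 11,-48,0,0, 10,-48,0,0, 0,0,-60,0, 0,0,-60,0]}'|$U
python3 -m crank '{"moves":[0,0,0,0,0,0,0,0]}' |$U
python3 - <<'E'
from h import *
from station import ctrl,eyes
o,c=wrist(eyes,ctrl);pickle.dump((o,c),open("w7.pkl","wb"))
s=eyes.read_camera("scene");print(o["eef_pos"],o["eef_rot"],o["q"],proj(c,(.559,-.0965,.095)))
a=cv2.resize(s["frame"][150:310,250:410],(384,384),interpolation=cv2.INTER_CUBIC)
cv2.imwrite("pics/c7.png",np.hstack([a,cv2.resize(c["frame"][100:384,100:412],(416,384))])[:,:,::-1])
E
```

```text
eef_pos: [0.4651, 0.2999, 0.1905]
eef_rot: [-180.0, -0.0, 160.5]
wrist_force: [-0.1, 0.1, 0.1]
finger_gap: 0.0494
eef_pos: [0.4665, 0.3008, 0.3143]
eef_rot: [179.7, 0.3, 160.5]
wrist_force: [0.5, 0.7, 0.5]
finger_gap: 0.0498
eef_pos: [0.5249, 0.0483, 0.3093]
eef_rot: [-180.0, -0.1, 168.9]
wrist_force: [1.2, 0.1, 0.1]
finger_gap: 0.0401
eef_pos: [0.5577, -0.0969, 0.1883]
eef_rot: [180.0, -0.0, 168.8]
wrist_force: [1.1, 0.1, -0.1]
finger_gap: 0.0401
eef_pos: [0.5594, -0.0962, 0.1923]
eef_rot: [180.0, 0.1, 168.9]
wrist_force: [-0.2, 0.2, 1.1]
finger_gap: 0.0398
[ 0.55936548 -0.09619992  0.19234955] [1.79996829e+02 1.44297930e-01 1.68905358e+02] [-1.09207994e+01  1.91974644e+01  9.43936210e+01  2.98575392e-03
  6.62646078e+01 -8.98273601e+01] [265.72222236 197.4407086 ]
```

View pics/c7.png

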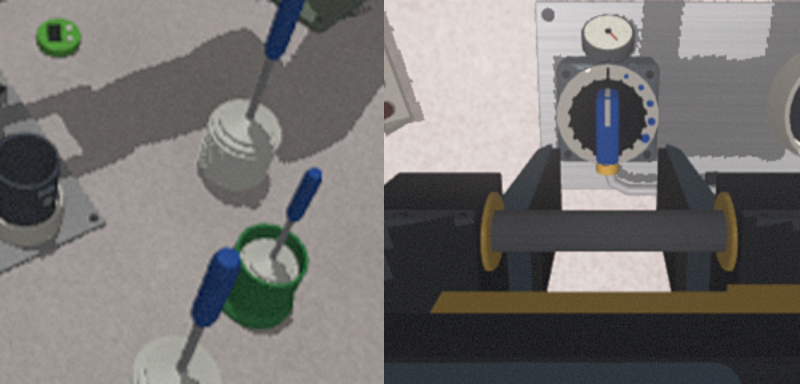

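Brush stands upright in the green cup, released. Wrist view: bar centred under the fingers, pointer at the black off mark, blue dots going clockwise.

Run:
```python
from h import *
o,c=pickle.load(open("w7.pkl","rb"))
f=c["frame"];h=cv2.cvtColor(f,cv2.COLOR_RGB2HSV)
m=cv2.inRange(h,np.array((105,150,40)),np.array((125,255,255)));n,l,s,ce=cv2.connectedComponentsWithStats(m)
print([(s[i].tolist(),ce[i].round(1).tolist()) for i in range(1,n) if s[i][4]>20])
# white/grey dial ring outer at z~.06 : black skirt ellipse
k=cv2.inRange(h,np.array((0,0,0)),np.array((180,255,60)));k[:150]=0;k[240:]=0;k[:,:230]=0;k[:,300:]=0
ys,xs=np.nonzero(k|(m&0));print("skirt",xs.min(),xs.max(),ys.min(),ys.max())
for y in range(160,228,6): print(y,h[y,228:306:3,2].tolist())
for p in((267,166),(267,222),(267,194.7)):print(p,plane(c,p,.095))
```

```text
[([259, 171, 17, 50, 575], [267.6, 198.6])]
skirt 230 296 154 239
160 [128, 103, 106, 101, 168, 166, 168, 163, 165, 166, 55, 55, 60, 54, 56, 54, 65, 135, 167, 162, 165, 164, 166, 110, 101, 93]
166 [148, 103, 117, 166, 167, 169, 161, 53, 58, 62, 56, 80, 106, 128, 104, 103, 53, 48, 54, 49, 133, 144, 145, 166, 146, 93]
172 [133, 115, 166, 162, 167, 60, 63, 60, 62, 59, 65, 120, 123, 125, 119, 117, 70, 56, 54, 46, 48, 48, 164, 163, 163, 139]
178 [124, 165, 165, 168, 136, 61, 59, 54, 61, 55, 73, 134, 137, 166, 137, 132, 87, 54, 49, 47, 52, 49, 94, 142, 140, 164]
184 [184, 166, 170, 158, 59, 60, 58, 53, 59, 58, 71, 138, 134, 167, 136, 138, 90, 50, 51, 50, 48, 49, 38, 111, 161, 160]
190 [180, 166, 161, 166, 52, 58, 56, 54, 52, 50, 68, 130, 137, 170, 137, 130, 84, 50, 50, 48, 50, 48, 51, 149, 136, 141]
196 [126, 121, 165, 167, 168, 50, 52, 54, 58, 55, 61, 130, 137, 137, 138, 133, 70, 54, 46, 52, 48, 42, 158, 165, 160, 154]
202 [194, 88, 145, 162, 166, 58, 54, 59, 49, 53, 60, 130, 134, 134, 133, 131, 70, 52, 46, 51, 48, 55, 134, 128, 159, 83]
208 [190, 91, 104, 110, 166, 156, 168, 43, 46, 48, 60, 133, 134, 139, 135, 132, 67, 50, 45, 41, 162, 161, 166, 131, 93, 94]
214 [61, 57, 98, 79, 79, 102, 162, 163, 162, 163, 64, 125, 133, 136, 135, 132, 69, 162, 160, 160, 165, 109, 86, 74, 81, 90]
220 [60, 63, 188, 183, 180, 182, 183, 181, 178, 180, 169, 124, 127, 132, 128, 128, 163, 179, 172, 173, 171, 172, 170, 170, 168, 184]
226 [59, 56, 190, 191, 184, 187, 182, 183, 186, 184, 184, 172, 200, 203, 187, 160, 113, 119, 152, 181, 179, 178, 180, 177, 181, 180]
(267, 166) [ 0.53430166 -0.09055269  0.095     ]
(267, 222) [ 0.57956508 -0.09955429  0.095     ]
(267, 194.7) [ 0.55697577 -0.09506192  0.095     ]
```

```bash
U='grep -E pos|rot|wrist_f|gap'
python3 -m crank '{"moves":[0,0,-45,0, 0,0,-40,0, 0,0,-12,0, 0,0,-5,0, 0,0,0,0]}' 40 |$U
python3 -m crank '{"moves":[0,0,-1,0,0,0,0,0,0,0,0,0,0,0,0,0,0,0,0,0]}' 5 55 |$U
python3 -c "
from station import ctrl;o=ctrl.get_obs();print(o['moment'],o['finger_force'],o['eef_pos'])"
```

```text
eef_pos: [0.5594, -0.0962, 0.0903]
eef_rot: [180.0, 0.2, 168.9]
wrist_force: [0.5, -0.4, 0.7]
finger_gap: 0.0402
eef_pos: [0.5583, -0.0968, 0.0882]
eef_rot: [-180.0, 0.0, 168.9]
wrist_force: [-1.9, -3.8, 4.0]
finger_gap: 0.0138
[-0.74990932  0.29585802 -0.35387873] 54.996843338012695 [ 0.55830176 -0.09678483  0.08822397]
```

```bash
cat > p.py <<'E'
from station import ctrl
o=ctrl.get_obs();print("yaw",o["eef_rot"].round(2)[2],"M",o["moment"].round(3),"F",o["wrist_force"].round(1),"q6",o["q"][5].round(1),"xy",o["eef_pos"].round(4),"gap",round(float(o["finger_gap"]),4))
E
python3 -m crank '{"moves":[0,0,0,-0.05,0,0,0,0]}'>/dev/null; python3 p.py
python3 -m crank '{"moves":[0,0,0,-0.05,0,0,0,0]}'>/dev/null; python3 p.py
python3 -m crank '{"moves":[0,0,0,-0.1,0,0,0,0]}'>/dev/null; python3 p.py
python3 -m crank '{"moves":[0,0,0,-0.1,0,0,0,0]}'>/dev/null; python3 p.py
python3 -m crank '{"moves":[0,0,0,-0.1,0,0,0,0]}'>/dev/null; python3 p.py
```

```text
yaw 166.15 M [-0.88   0.369  0.167] F [-1.  -5.5  5.9] q6 -87.0 xy [ 0.5583 -0.0967  0.0882] gap 0.0135
yaw 163.28 M [-0.812  0.313  0.176] F [-1.1 -4.   4.7] q6 -84.2 xy [ 0.5584 -0.0966  0.0882] gap 0.0136
yaw 157.51 M [-0.726  0.277  0.192] F [-1.6 -4.6  4.7] q6 -78.4 xy [ 0.5584 -0.0964  0.0882] gap 0.0142
yaw 151.75 M [-0.71   0.267  0.012] F [-2.2 -3.3  4.9] q6 -72.7 xy [ 0.5585 -0.0963  0.0882] gap 0.014
yaw 146.07 M [-0.666  0.222  0.113] F [-1.6 -3.1  5.4] q6 -67.0 xy [ 0.5586 -0.0962  0.0882] gap 0.0133
```

```bash
for i in 1; do
python3 -m crank '{"moves":[0,0,0,-0.1,0,0,0,0]}'>/dev/null; python3 p.py
python3 -m crank '{"moves":[0,0,0,-0.1,0,0,0,0]}'>/dev/null; python3 p.py
python3 -m crank '{"moves":[0,0,0,-0.1,0,0,0,0]}'>/dev/null; python3 p.py
python3 -m crank '{"moves":[0,0,0,-0.1,0,0,0,0]}'>/dev/null; python3 p.py
python3 -m crank '{"moves":[0,0,0,-0.1,0,0,0,0]}'>/dev/null; python3 p.py
python3 -m crank '{"moves":[0,0,0,-0.1,0,0,0,0]}'>/dev/null; python3 p.py
python3 -m crank '{"moves":[0,0,0,-0.1,0,0,0,0]}'>/dev/null; python3 p.py
done
```

```text
yaw 140.37 M [-0.581  0.168  0.274] F [-0.9 -3.1  5.3] q6 -61.3 xy [ 0.5587 -0.096   0.0882] gap 0.0136
yaw 134.68 M [-0.485  0.116  0.218] F [-0.7 -2.4  4.5] q6 -55.6 xy [ 0.5588 -0.0959  0.0882] gap 0.0136
yaw 128.93 M [-0.465  0.048  0.05 ] F [-1.1 -2.6  4.9] q6 -49.9 xy [ 0.5589 -0.0958  0.0882] gap 0.0141
yaw 123.24 M [-0.366 -0.037  0.155] F [ 1.  -1.2  5.1] q6 -44.2 xy [ 0.559  -0.0958  0.0882] gap 0.0138
yaw 117.57 M [-0.27  -0.127  0.226] F [ 0.5 -0.5  5.1] q6 -38.5 xy [ 0.5591 -0.0957  0.0882] gap 0.0134
yaw 111.86 M [-0.122 -0.281  0.279] F [1.1 0.5 5.2] q6 -32.8 xy [ 0.5593 -0.0956  0.0882] gap 0.014
yaw 106.11 M [ 0.02  -0.461  0.097] F [2.7 1.  5.1] q6 -27.1 xy [ 0.5594 -0.0956  0.0882] gap 0.0134
```

```bash
python3 -m crank '{"moves":[0,0,0,-0.08,0,0,0,0]}'>/dev/null; python3 p.py
python3 -m crank '{"moves":[0,0,0,-0.08,0,0,0,0]}'>/dev/null; python3 p.py
python3 -m crank '{"moves":[0,0,0,0,0,0,0,0]}'; python3 p.py
python3 - <<'E'
from h import *
from station import ctrl,eyes
s=eyes.read_camera("scene")
o,c=wrist(eyes,ctrl)
a=cv2.resize(s["frame"][130:280,170:320],(384,384),interpolation=cv2.INTER_CUBIC)
cv2.imwrite("pics/c8.png",np.hstack([a,cv2.resize(c["frame"][100:384,100:412],(416,384))])[:,:,::-1])
E
```

```text
yaw 101.5 M [ 0.23  -0.741  0.012] F [4.3 1.9 5.3] q6 -22.5 xy [ 0.5595 -0.0956  0.0882] gap 0.0137
yaw 96.9 M [ 0.279 -0.717  0.145] F [5.  2.5 5.2] q6 -17.9 xy [ 0.5597 -0.0956  0.0882] gap 0.0139
t: 21.62
eef_pos: [0.5597, -0.0956, 0.0882]
eef_rot: [179.8, -0.0, 96.9]
wrist_force: [5.1, 1.6, 5.1]
finger_gap: 0.0143
finger_force: 55.0
yaw 96.93 M [ 0.282 -0.734  0.176] F [5.1 1.6 5.1] q6 -17.9 xy [ 0.5597 -0.0956  0.0882] gap 0.0143
```

View pics/c8.png

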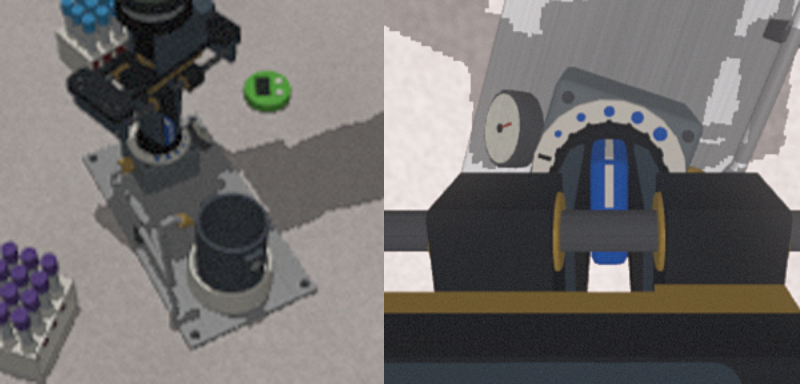

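The white pointer (609,160) lines up exactly with the third blue dot (609,112), after the black off mark (543,156). The bucket is seated and the racks and timer have not moved, so I am handing in.

```bash
python3 -c "
from station import ctrl;print(ctrl.sign_off())"
```

```text
the job is handed in; nothing more can be done
None
```

The job is handed in at about 22 s: the bucket got three full strokes, the brush stands released in its green holder, and the air knob was still gripped at the third stop; no verdict came back.

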